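# Clamp a curd disc with a click-wheel clamp

## Robot

A 6-joint arm with a two-finger parallel gripper is mounted at the origin on a cart in front of the work surface, level with it; the furniture and walls round the work are solid. World frame = base frame: x ahead of the robot, y to its left, z up, the work surface at z = 0. Lengths are in m, angles in rad, forces in N, time in s.
With the tool pointing down it reaches from about 0.275 to 0.825 m from the base axis. Payload 4.9 kg.
Tool frame: the origin (TCP) lies midway between the tips of the shut fingers; the grasp point (between the pads) lies 19 mm behind it; z points along the fingers, x is the direction in which the jaws open and shut, and the axes are right-handed (so a half turn about z gives the same grasp; the last joint's range is limited). The gripper opens to 85 mm and grips with 20 to 120 N. Pads are 22 mm wide; open, the fingers measure 114 mm over their backs; the gripper's body (76 mm by 85 mm) begins 54 mm behind the grasp point. The pads swing forward as they close: fully open they stand 13 mm farther back than shut.
Start: joints at [-1.253, 0.326, -0.193, 1.052, 0, 1.437], TCP at [0.24, -0.495, 0.231] pointing down, gripper open.
Joint ranges: [-2.65, 2.65], [-0.97, 1.79], [-1.3, 1.35], [-1.93, 2.1], [-1.47, 1.37], [-3.14, 3.14]. Speed limits (rad/s): [2.57, 2.57, 3.14, 3.14, 3.14, 3.14].

## Interface

Orientations are given as a unit quaternion [w, x, y, z].
In Python, from plant import bot gives the robot as it stands.
- The arm moves only by the tool move_arm, never from a script. Its argument "steps" is a list of rows, each a list of 2 entries, a list of its own where there are three numbers: the shift along the tool's x, y, z in cm, then the turn about the tool's z in rad. A call has 1 to 5 rows; each row shifts and turns the commanded pose from where the row before left it, along the tool's axes as they then stand; what a row does not reach is not made up. A row lasts 1/12 s, in which the tool goes at most 41.7 mm and 7.16 degrees, less where a joint would pass 70% of its speed; a pose out of reach is approached as far as the arm can. A call is refused whole if a number of a shift passes 4.17 or a number of a turn 0.125, either way. A call with a gripper value outside its range is refused whole. "fingers" is the closure, from 0 (fully open) to 1 (shut), set as the call begins (left out, the last holds). The fingers move at their own pace and stop on an object; "force" is the grip in N (left out, the last holds). Time passes only in rows, so rows that do not move let the fingers close. It gives the time, the measured TCP pose, the force and the opening at its end, in the units of the state.
- bot.read_state(): the state, without advancing time (a new reading comes with each control period).
- bot.read_camera(name): name is "scene" or "top" or "wrist"; returns a dict with "frame" (400x640x3 uint8, red, green, blue), "fx", "fy", "cx", "cy" (pixels), "R" (3x3) and "t" (3): a world point X has camera coordinates R X + t; the wrist camera has in their place "T_tool_cam" (4x4, takes a point from camera to tool coordinates, whose origin is the TCP and whose axes are the tool frame's). Camera axes: x right, y down, z forward; pixel columns grow to the right and rows downward; lengths in m; the calibration is good to about 2 mm. A picture is of the moment at which its call begins: read the wrist's pose just before it. There is no depth.
- bot.close_job(): hands the job in, once; it reports no verdict.
The state is a dict: "t": time; "qpos": joint angles; "joint_vel": joint speeds; "tau": joint torques, N m; "tcp_pos": TCP position; "tcp_rot": TCP orientation; "force": force on the tool from outside, world axes, zero at the start; "wrist_torque": the same for the moment, N m; "width": finger opening in m.
Only numpy, scipy, OpenCV 4.12 (cv2) and the standard library are available. Lean on these libraries where they do the work, as an engineer would, in place of code of your own. Each camera call takes 0.05 s, during which the arm holds its last target. There are 200 camera calls.

## Task

Slide the curd disc along the clamp board until it is fully home against the end stop, without shoving it hard. Then turn the black knob clockwise until the rubber-faced jaw holds the disc with a push of about 11 newtons (6 to 16 will do; 20 crushes the curd), and let go so that the red pawl catches the click wheel at that tooth and keeps the disc clamped. Do not touch the pawl, and leave the cup, the tub and the ink bottle where they are.

Things in the scene. Friction and masses are not known exactly. Their poses are not given: they have to be found in the camera images.
- clamp_board: the fixed wooden clamp board, 190 (x) by 340 (y) by 12 mm thick, origin in the centre of its underside; its x points away from the robot, its y to the left. A 26 mm high aluminium fence runs along its near side (inner face at x = -78 mm, from y = -40 to 160 mm). The disc lies between this fence and the jaw.
- end_stop (a point): the middle of the face of the aluminium end stop, which looks along the board's +y and stands 24 mm above the board top; it lies at (-18, -45, 30) mm in the board's frame. The disc is home when its rim touches this face.
- curd_center (a point): centre (half-way up) of the pale curd disc with fluted rim, 118 mm across, 35 mm high, about 0.4 kg, loose on the left (+y) part of the board, 45 to 67 mm short of the end stop; it slides along the board's -y to get home. The channel is 5 to 17 mm wider than the disc.
- curd: the same curd disc; origin in the centre of its underside
- jaw: blue jaw beyond the disc; its frame is the board's while open and moves along the board's -x, 12 mm per radian of the knob (so 0.012 N m on the knob per newton of push, plus about 0.03 N m of friction and clicks). Its 85 mm black pad is sprung, 3 N per mm, 9 mm at most. Two studs set the pad up to 6 mm in or out (unreported): open, it is 5 to 17 mm off a disc at the fence.
- click_wheel: steel click wheel, 90 mm across, upright axis through its origin at (0, -108, 0) mm in the board's frame, top at z = 34 mm. 45 saw teeth of 8 degrees, each 1.7 mm of jaw or 5 N of push. Turns clockwise from above by 0 to 2.3 rad; the pawl stops it turning back: let go under load, it slips back by less than one tooth (5 N) until the pawl catches. It cannot be loosened again.
- knob_grip (a point): point to grip on the black bar knob on the wheel, on its axis, 62 mm above the table. The bar is 14 mm thick, 46 mm long and stands from z = 44 to 76 mm; at the start it lies along the board's x, so fingers close on it along the board's y. Felt turning moments are best compared with the one felt while it still turns freely (its first 0.3 rad at least).
- pawl: the small red sprung pawl at the near side of the wheel; origin on the table below its pivot. It clicks over the teeth by itself and must not be handled.
- cup: clear cup of yellow butterfat, 74 mm across, 88 mm high, right of the board; origin in the centre of its underside; bystander
- tub: yellow tub, 118 mm across, 46 mm high, left of the board; origin in the centre of its underside; bystander
- ink: small ink bottle with a black cap, 33 mm across, 62 mm high, behind the board; origin in the centre of its underside; bystander
There are look-alikes about, which are no part of the job. Leave any pink look-alike of the curd alone.

How it is judged:
On the way, in this order (a step that is already met when the one before it is completed fails the run):
1. the disc is home against the end stop (rim within 4 mm of it) and not yet clamped (y of curd_center in the frame of end_stop below 0.064 m and contact force between jaw and curd below 3 N), for 0.2 s.
2. the jaw pushes on the disc with 6 N or more (contact force between jaw and curd above 6 N), for 0.2 s.
At the end, for the whole second after the job is handed in: The disc lies flat and home (rim within 5 mm of the end stop), the jaw holds it with 6 to 16 N, the pawl bears on a tooth of the click wheel, and all is at rest (y of curd_center in the frame of end_stop below 0.065 m and contact force between jaw and curd between 6 and 16 N and contact force between pawl and click_wheel above 0.5 N and linear speed of jaw below 0.002 m/s and linear speed of curd below 0.005 m/s and angle between curd's own z axis and vertical below 0.05 rad); the robot touches nothing.
It fails at once if the jaw crushes the disc (20 N or more) (contact force between jaw and curd above 20 N).
It fails at once if the robot shoves the disc with more than 25 N (contact force between the arm and curd above 25 N).
It fails at once if the fingers shove the disc with more than 25 N (contact force between the fingers and curd above 25 N).
It fails at once if the robot handles the pawl (contact force between any of the fingers, the arm and pawl above 2 N).
It fails at once if the cup, the tub or the ink bottle is moved by more than 15 mm (distance of any of cup, tub, ink from where it was at the start of the episode above 0.015 m).
It also fails if it takes over 72 s, if anything falls off the work surface, if the arm or the gripper's body presses on something with over 40 N, if the wrist force passes 120 N, or if a joint passes its speed limit or range.

## Working session

There is one attempt and no reset: what is moved stays moved. The work goes in short steps, Python scripts to look and compute and a tool call to move; the robot and the scene stay as the last step left them, time stands still between calls to the robot, and variables do not carry over. Pictures are saved under pics/ and viewed, about 8 in all and at most 12, crops included, and the job is handed in when it is done.

Besides the shell and the picture viewer there is one more tool, called after "Call:" by a JSON object that holds its "op" and its "data", one argument or row to a line. move_arm: Moves the arm, as the interface text tells. Its arguments: {"type":"object","properties":{"steps":{"type":"array","items":{"type":"array"}},"fingers":{"type":"number"},"force":{"type":"number"}},"required":["steps"]}

```bash
mkdir -p pics; ls
python3 - <<'E'
from plant import bot
import cv2
s=bot.read_state();print({k:s[k] for k in('t','tcp_pos','tcp_rot','force','wrist_torque','width')})
for n in('top','scene'):
    c=bot.read_camera(n);cv2.imwrite(f'pics/{n}0.png',c['frame'][:,:,::-1]);print(n,c['fx'],c['fy'],c['cx'],c['cy'],c['R'],c['t'])
E
```

```text
pics
{'t': 0.0, 'tcp_pos': array([ 0.23996874, -0.49423318,  0.2305101 ]), 'tcp_rot': array([-5.72370499e-04,  8.47531426e-01, -5.30744482e-01, -6.69935094e-04]), 'force': array([ 0.04654764,  0.25037635, -0.72615826]), 'wrist_torque': array([ 0.03113831, -0.0109813 , -0.02924188]), 'width': 0.08529763264744827}
top 474.50297809942435 474.50297809942435 321.04756751939175 208.67146049434274 [[ 0.01909815 -0.999575    0.02202456]
 [-0.99266876 -0.02158655 -0.11892334]
 [ 0.11934823 -0.01959188 -0.99265913]] [0.00480902 0.52890598 1.41405877]
scene 499.7890408578122 499.7890408578122 313.85441777758604 203.05205763396287 [[ 0.47523684 -0.87952655 -0.02414514]
 [-0.36046635 -0.16959163 -0.91722554]
 [ 0.8026294   0.44460288 -0.39763592]] [-0.21824863  0.27374205  1.08013383]
```

View pics/top0.png

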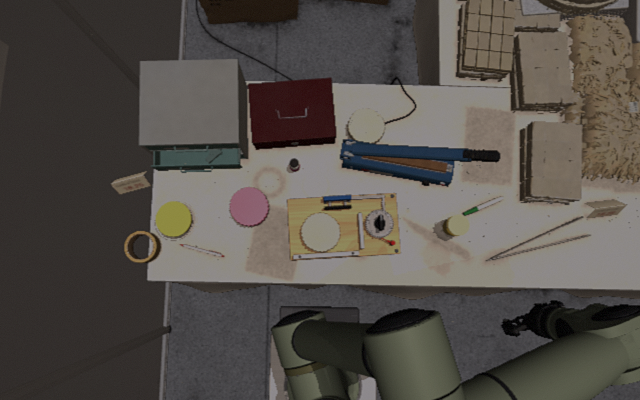

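View pics/scene0.png

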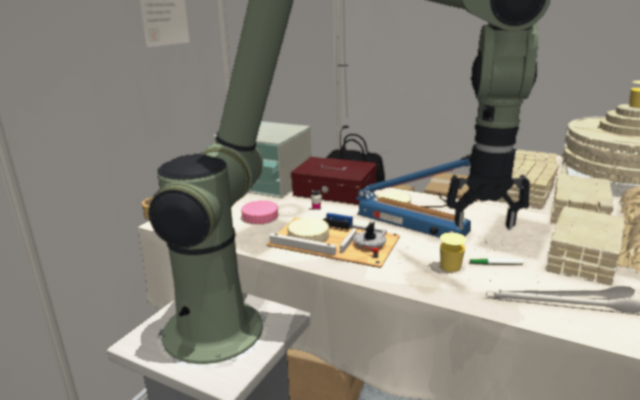

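The top view shows the board spanning about (288–400, 193–260), the pale disc at (320,232), the wheel and knob at (380,223), the pawl at (392,243), the pink look-alike at (249,207) and the cup at (456,225). Next I'll measure these.

```bash
cat > h.py <<'E'
from plant import bot
import numpy as np, cv2
from scipy.spatial.transform import Rotation as Ro
def ray(c,px,z):
    """world points on plane z of pixels (fixed camera)"""
    px=np.atleast_2d(px).astype(float)
    d=np.c_[(px[:,0]-c['cx'])/c['fx'],(px[:,1]-c['cy'])/c['fy'],np.ones(len(px))]@c['R']
    o=-c['R'].T@c['t']
    return o+d*((z-o[2])/d[:,2])[:,None]
def wrist():
    s=bot.read_state();c=bot.read_camera('wrist')
    q=s['tcp_rot'];T=np.eye(4);T[:3,:3]=Ro.from_quat([q[1],q[2],q[3],q[0]]).as_matrix();T[:3,3]=s['tcp_pos']
    W=np.linalg.inv(T@np.array(c['T_tool_cam']));c['R']=W[:3,:3];c['t']=W[:3,3]
    return s,c
def proj(c,X):
    p=np.atleast_2d(X)@c['R'].T+c['t'];return np.c_[p[:,0]/p[:,2]*c['fx']+c['cx'],p[:,1]/p[:,2]*c['fy']+c['cy']]
E
python3 - <<'E'
from h import *
c=bot.read_camera('top');f=c['frame'];hsv=cv2.cvtColor(f,cv2.COLOR_RGB2HSV)
m=cv2.inRange(hsv,(12,70,120),(28,255,255));m[:, :280]=0;m[:,405:]=0;m[:190]=0;m[265:]=0
pts=cv2.findNonZero(m);r=cv2.minAreaRect(pts);b=cv2.boxPoints(r);print(r);P=ray(c,b,0.012);print(P)
ctr=P.mean(0);print('board',ctr)
cv2.imwrite('pics/top1.png',cv2.resize(f[185:270,280:410,::-1],None,fx=6,fy=6,interpolation=cv2.INTER_CUBIC))
E
```

```text
((342.8975524902344, 225.89053344726562), (60.783538818359375, 110.1629638671875), 86.69812774658203)
[[ 0.55966387  0.12364856  0.012     ]
 [ 0.58718141 -0.21745737  0.012     ]
 [ 0.39929209 -0.22826493  0.012     ]
 [ 0.37343522  0.10781534  0.012     ]]
board [ 0.47989314 -0.0535646   0.012     ]
```

View pics/top1.png

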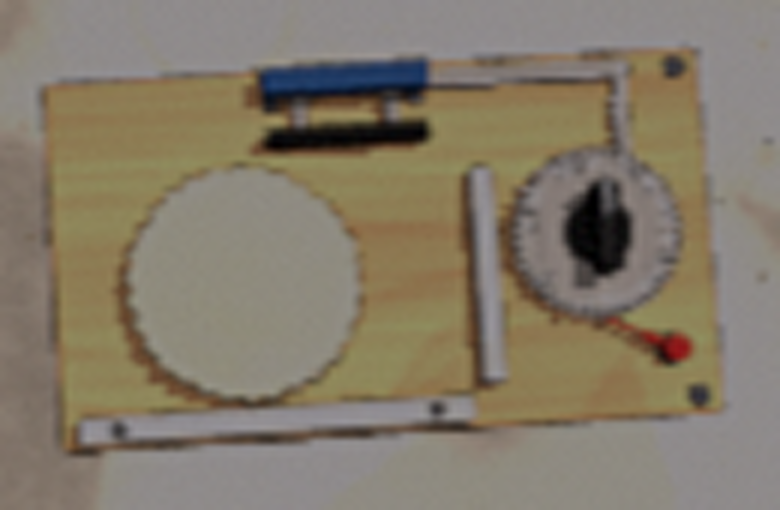

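```bash
cat >> h.py <<'E'
YAW=0.079; B0=np.array([0.480,-0.0536])
Rb=np.array([[np.cos(YAW),-np.sin(YAW)],[np.sin(YAW),np.cos(YAW)]])
def b2w(x,y): return B0+Rb@np.array([x,y])
def w2b(p): return Rb.T@(np.asarray(p)[:2]-B0)
def plan(target,az,dz_first=0):
    """rows needed: total shift in present tool axes (cm) and turn"""
    s=bot.read_state();q=s['tcp_rot'];R=Ro.from_quat([q[1],q[2],q[3],q[0]]).as_matrix()
    d=np.asarray(target)-s['tcp_pos'];a=np.arctan2(R[1,0],R[0,0])
    print('t',s['t'],'tcp',s['tcp_pos'].round(4),'board',(w2b(s['tcp_pos'])*1e3).round(1),'az',a.round(3),'tilt',R[2].round(4),'F',s['force'].round(2),'M',s['wrist_torque'].round(3),'w',s['width'].round(4),'q6',s['qpos'][5].round(2))
    print('shift_tool_cm',(R.T@d*100).round(2),'turn',-((az-a+np.pi)%(2*np.pi)-np.pi) if az is not None else 0)
E
python3 - <<'E'
from h import *
c=bot.read_camera('top')
k=lambda x,y:[280+x/6-.4,185+y/6-.4]
for n,p,z in[('disc',(245,283),.047),('discL',(130,285),.047),('discR',(361,285),.047),('discT',(245,166),.047),('disc B',(245,400),.047),('stop face top',(468,172),.036),('stop face bot',(480,383),.036),('fence inner L',(80,418),.038),('fence inner R',(475,396),.038),('wheel',(597,233),.034),('knob',(600,224),.076),('pawl',(676,346),.03),('padL',(265,146),.03),('padR',(428,136),.03)]:
    w=ray(c,k(*p),z)[0];print(n,w.round(4),(w2b(w)*1e3).round(1))
print('push start',b2w(-.019,.175),'knob',b2w(0,-.108))
plan([*b2w(-.019,.175),.2],1.65)
E
```

```text
disc [0.4571 0.0164 0.047 ] [-17.3  71.6]
discL [0.4549 0.0738 0.047 ] [-14.9 129. ]
discR [ 0.4573 -0.0416  0.047 ] [-21.7  13.8]
discT [0.5159 0.0176 0.047 ] [41.4 68.1]
disc B [0.3989 0.0153 0.047 ] [-75.4  75.1]
stop face top [ 0.5165 -0.0956  0.036 ] [ 33.1 -44.8]
stop face bot [ 0.4101 -0.1027  0.036 ] [-73.6 -43.5]
fence inner L [0.3886 0.0973 0.038 ] [-79.2 157.6]
fence inner R [ 0.4035 -0.1001  0.038 ] [-80.  -40.3]
wheel [ 0.4871 -0.1616  0.034 ] [  -1.5 -108.2]
knob [ 0.4877 -0.157   0.076 ] [  -0.5 -103.7]
pawl [ 0.4309 -0.2025  0.03  ] [ -60.7 -144.5]
padL [0.5283 0.0073 0.03  ] [52.9 56.9]
padR [ 0.5352 -0.0756  0.03  ] [ 53.3 -26.3]
push start [0.44724863 0.11935476] knob [ 0.48852313 -0.16126316]Traceback (most recent call last):
  File "<stdin>", line 7, in <module>
  File "h.py", line 25, in plan
    print('t',s['t'],'tcp',s['tcp_pos'].round(4),'board',(w2b(s['tcp_pos'])*1e3).round(1),'az',a.round(3),'tilt',R[2].round(4),'F',s['force'].round(2),'M',s['wrist_torque'].round(3),'w',s['width'].round(4),'q6',s['qpos'][5].round(2))
                                                                                                                                                                                          ^^^^^^^^^^^^^^^^
AttributeError: 'float' object has no attribute 'round'
```

```bash
sed -i "s/s\['width'\].round(4)/round(float(s['width']),4)/; s/s\['qpos'\]\[5\].round(2)/s['qpos'].round(2)/;s/'q6'/'q'/" h.py; python3 -c "
from h import *
plan([*b2w(-.019,.175),.2],1.65)"
```

```text
t 0.2 tcp [ 0.24   -0.4945  0.2308] board [-274.  -420.6] az -1.119 tilt [-1.e-03 -1.e-04 -1.e+00] F [-0.76  0.5   0.14] M [0.013 0.012 0.011] w 0.0853 q [-1.25  0.33 -0.19  1.05  0.    1.44]
shift_tool_cm [-46.18 -45.44   3.13] turn -2.7690129701743738
```

Call:
{"op": "move_arm", "data": {
  "steps": [
    [[-2.9,-2.8,0.2],0],
    [[-2.9,-2.8,0.2],0],
    [[-2.9,-2.8,0.2],0],
    [[-2.9,-2.8,0.2],0],
    [[-2.9,-2.8,0.2],0]
  ],
  "fingers": 1,
  "force": 40
}}

```text
t: 0.62
tcp_pos: [0.3028, -0.3014, 0.221]
tcp_rot: [-0.0, 0.847, -0.531, -0.0]
force: [1.2, 0.5, 0.4]
width: 0.0255
```

Call:
{"op": "move_arm", "data": {
  "steps": [
    [[-2.9,-2.8,0.2],0],
    [[-2.9,-2.8,0.2],0],
    [[-2.9,-2.8,0.2],0],
    [[-2.9,-2.8,0.2],0],
    [[-2.9,-2.8,0.2],0]
  ]
}}

```text
t: 1.03
tcp_pos: [0.3655, -0.1099, 0.2113]
tcp_rot: [-0.0, 0.847, -0.531, 0.0]
force: [1.2, 0.0, 0.5]
width: -0.0
```

Call:
{"op": "move_arm", "data": {
  "steps": [
    [[-2.9,-2.8,0.2],0],
    [[-2.9,-2.8,0.2],0],
    [[-2.9,-2.8,0.2],0],
    [[-2.9,-2.8,0.2],0],
    [[-2.9,-2.8,0.2],0]
  ]
}}

```text
t: 1.45
tcp_pos: [0.4282, 0.082, 0.2013]
tcp_rot: [-0.0, 0.848, -0.531, 0.0]
force: [0.1, -0.9, 0.1]
width: 0.0002
```

Call:
{"op": "move_arm", "data": {
  "steps": [
    [[0,0,0],-0.125],
    [[0,0,0],-0.125],
    [[0,0,0],-0.125],
    [[0,0,0],-0.125],
    [[0,0,0],-0.125]
  ]
}}

```text
t: 1.87
tcp_pos: [0.4279, 0.0802, 0.2011]
tcp_rot: [0.0, 0.97, -0.241, -0.0]
force: [0.0, 0.1, 0.6]
width: -0.0005
```

Call:
{"op": "move_arm", "data": {
  "steps": [
    [[0,0,0],-0.125],
    [[0,0,0],-0.125],
    [[0,0,0],-0.125],
    [[0,0,0],-0.125],
    [[0,0,0],-0.125]
  ]
}}

```text
t: 2.28
tcp_pos: [0.4279, 0.0799, 0.2012]
tcp_rot: [-0.0, 0.998, 0.069, -0.0]
force: [0.9, 0.7, -0.6]
width: 0.0003
```

Call:
{"op": "move_arm", "data": {
  "steps": [
    [[0,0,0],-0.125],
    [[0,0,0],-0.125],
    [[0,0,0],-0.125],
    [[0,0,0],-0.125],
    [[0,0,0],-0.125]
  ]
}}

```text
t: 2.7
tcp_pos: [0.4279, 0.0799, 0.2012]
tcp_rot: [-0.0, 0.928, 0.372, -0.0]
force: [-0.7, 0.4, 0.0]
width: 0.0002
```

Call:
{"op": "move_arm", "data": {
  "steps": [
    [[0,0,0],-0.125],
    [[0,0,0],-0.125],
    [[0,0,0],-0.125],
    [[0,0,0],-0.125],
    [[0,0,0],-0.125]
  ]
}}

```text
t: 3.12
tcp_pos: [0.4279, 0.0799, 0.2012]
tcp_rot: [-0.0, 0.769, 0.639, -0.0]
force: [-0.1, 0.4, 0.5]
width: 0.0001
```

```bash
python3 -c "
from h import *
plan([*b2w(-.019,.175),.024],1.65)"
```

```text
t 3.1167 tcp [0.4279 0.0799 0.2012] board [-41.4 137.2] az 1.387 tilt [-1.e-04 -3.e-04 -1.e+00] F [-0.08  0.45  0.47] M [ 0.046  0.051 -0.042] w 0.0001 q [ 0.01  0.14 -0.52  0.91 -0.    0.2 ]
shift_tool_cm [ 4.23  1.19 17.72] turn -0.2628378762548982
```

Call:
{"op": "move_arm", "data": {
  "steps": [
    [[2.1,0.6,0],0],
    [[2.1,0.6,0],0],
    [[0,0,0],-0.125],
    [[0,0,0],-0.125],
    [[0,0,0],-0.013]
  ]
}}

```text
t: 3.53
tcp_pos: [0.4477, 0.1192, 0.2011]
tcp_rot: [-0.0, 0.68, 0.734, -0.0]
force: [-0.2, 0.3, 0.5]
width: 0.0002
```

Call:
{"op": "move_arm", "data": {
  "steps": [
    [[0,0,3.5],0],
    [[0,0,3.5],0],
    [[0,0,3.5],0],
    [[0,0,3.5],0],
    [[0,0,3.6],0]
  ]
}}

```text
t: 3.95
tcp_pos: [0.448, 0.1188, 0.0242]
tcp_rot: [0.0, 0.682, 0.731, 0.001]
force: [0.7, 0.9, -0.6]
width: 0.0001
```

Call:
{"op": "move_arm", "data": {
  "steps": [
    [[0,0,0],0],
    [[-1,0,0],0],
    [[-1,0,0],0],
    [[0,0,0],0]
  ]
}}

```text
t: 4.28
tcp_pos: [0.4515, 0.0972, 0.0275]
tcp_rot: [0.002, 0.682, 0.732, 0.001]
force: [0.2, 0.3, 0.2]
width: 0.0
```

```bash
python3 -c "
from h import *
plan([*b2w(-.019,.014+.059+.0145),.024],1.65)
s,c=wrist();cv2.imwrite('pics/w1.png',c['frame'][:,:,::-1])"
```

```text
t 4.2833 tcp [0.4515 0.0972 0.0275] board [-16.5 152.6] az 1.641 tilt [-0.001   0.0039 -1.    ] F [0.19 0.35 0.23] M [ 0.038 -0.004  0.084] w 0.0 q [ 0.05  0.42 -0.68  0.47 -0.   -0.02]
shift_tool_cm [-6.51 -0.19  0.35] turn -0.00882677262428988
```

View pics/w1.png

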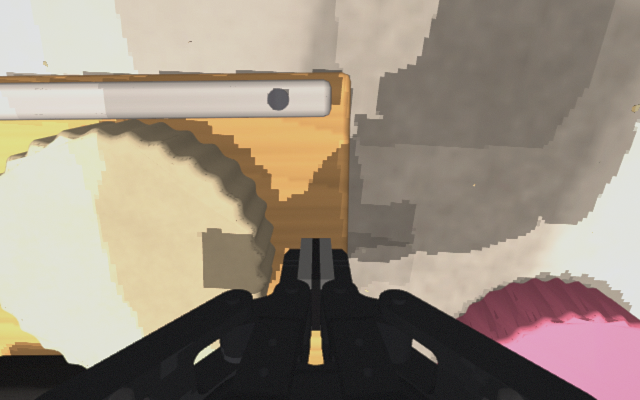

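The wrist picture shows the shut fingers at (316,250), just clear of the disc's rim on the left, with the fence along the top. I'll push the disc gently from here.

Call:
{"op": "move_arm", "data": {
  "steps": [
    [[-0.4,0,0.1],0],
    [[-0.4,0,0.1],0],
    [[-0.4,0,0.1],0],
    [[-0.4,0,0],0],
    [[-0.4,0,0],0]
  ]
}}

```text
t: 4.75
tcp_pos: [0.4516, 0.0799, 0.023]
tcp_rot: [-0.0, 0.681, 0.733, 0.002]
force: [0.9, 5.6, 5.6]
width: 0.0001
```

Call:
{"op": "move_arm", "data": {
  "steps": [
    [[-0.4,0,0],0],
    [[-0.4,0,0],0],
    [[-0.4,0,0],0],
    [[-0.4,0,0],0],
    [[-0.4,0,0],0]
  ]
}}

```text
t: 5.17
tcp_pos: [0.4534, 0.0601, 0.0229]
tcp_rot: [-0.0, 0.68, 0.733, 0.002]
force: [0.9, 5.5, 4.0]
width: 0.0003
```

```bash
python3 -c "
from h import *
plan([*b2w(-.019,.014+.059+.0145),.024],1.65)
c=bot.read_camera('top');cv2.imwrite('pics/top2.png',cv2.resize(c['frame'][185:270,280:410,::-1],None,fx=6,fy=6,interpolation=cv2.INTER_CUBIC))"
```

```text
t 5.1667 tcp [0.4534 0.0601 0.0229] board [-17.6 115.4] az 1.645 tilt [ 0.0032  0.0027 -1.    ] F [0.86 5.46 4.02] M [ 1.079 -0.302  0.028] w 0.0003 q [-0.03  0.43 -0.69  0.45  0.   -0.11]
shift_tool_cm [-2.79 -0.13 -0.12] turn -0.005196178911868188
```

View pics/top2.png

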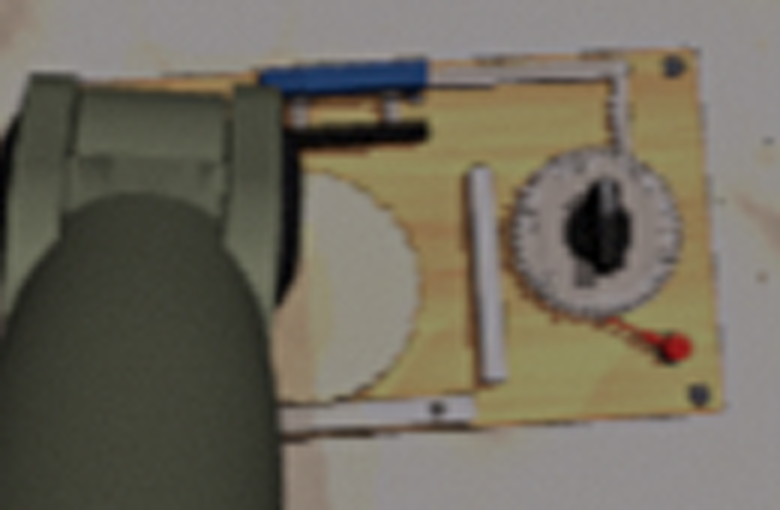

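The disc's leading rim is now at about crop column 418, some 28 mm short of the stop face at about 475. It slides at about 5.5 N of push.

Call:
{"op": "move_arm", "data": {
  "steps": [
    [[-0.4,0,0],0],
    [[-0.4,0,0],0],
    [[-0.4,0,0],0],
    [[-0.4,0,0],0],
    [[-0.4,0,0],0]
  ]
}}

```text
t: 5.63
tcp_pos: [0.455, 0.0401, 0.0229]
tcp_rot: [-0.0, 0.68, 0.733, 0.002]
force: [1.8, 5.2, 4.2]
width: -0.0001
```

Call:
{"op": "move_arm", "data": {
  "steps": [
    [[-0.12,0,0],0],
    [[-0.12,0,0],0],
    [[-0.12,0,0],0]
  ]
}}

```text
t: 5.88
tcp_pos: [0.4552, 0.0366, 0.0229]
tcp_rot: [-0.0, 0.681, 0.733, 0.002]
force: [1.2, 6.2, 3.9]
width: -0.0003
```

```bash
python3 -c "
from h import *
plan([*b2w(-.019,.014+.059+.0138),.024],1.65)"
```

```text
t 5.8833 tcp [0.4552 0.0366 0.0229] board [-17.6  91.8] az 1.645 tilt [ 0.0028  0.0028 -1.    ] F [1.16 6.15 3.87] M [ 1.174 -0.301  0.046] w -0.0003 q [-0.08  0.42 -0.69  0.45  0.   -0.16]
shift_tool_cm [-0.5  -0.14 -0.11] turn -0.005299515004578481
```

Call:
{"op": "move_arm", "data": {
  "steps": [
    [[-0.1,0,0],0],
    [[-0.1,0,0],0]
  ]
}}

```text
t: 6.05
tcp_pos: [0.4553, 0.0346, 0.0229]
tcp_rot: [-0.0, 0.68, 0.733, 0.002]
force: [1.9, 6.5, 3.7]
width: -0.0
```

Call:
{"op": "move_arm", "data": {
  "steps": [
    [[-0.1,0,0],0]
  ]
}}

```text
t: 6.13
tcp_pos: [0.4554, 0.0336, 0.0229]
tcp_rot: [-0.0, 0.68, 0.733, 0.002]
force: [2.5, 6.2, 4.3]
width: 0.0
```

Call:
{"op": "move_arm", "data": {
  "steps": [
    [[-0.1,0,0],0]
  ]
}}

```text
t: 6.22
tcp_pos: [0.4555, 0.0326, 0.0229]
tcp_rot: [-0.0, 0.68, 0.733, 0.002]
force: [1.8, 6.7, 4.9]
width: -0.0002
```

Call:
{"op": "move_arm", "data": {
  "steps": [
    [[-0.05,0,0],0],
    [[-0.05,0,0],0]
  ]
}}

```text
t: 6.38
tcp_pos: [0.4555, 0.0317, 0.0229]
tcp_rot: [-0.0, 0.68, 0.733, 0.002]
force: [2.7, 6.3, 4.1]
width: -0.0001
```

Call:
{"op": "move_arm", "data": {
  "steps": [
    [[-0.05,0,0],0]
  ]
}}

```text
t: 6.47
tcp_pos: [0.4556, 0.0312, 0.0229]
tcp_rot: [-0.0, 0.68, 0.733, 0.002]
force: [1.5, 6.7, 4.0]
width: -0.0002
```

Run:
```python
from h import *
plan([*b2w(-.019,.014+.059+.0138),.024],1.65)
c=bot.read_camera('top');cv2.imwrite('pics/top3.png',cv2.resize(c['frame'][205:260,340:390,::-1],None,fx=10,fy=10,interpolation=cv2.INTER_CUBIC))
```

```text
t 6.4667 tcp [0.4556 0.0312 0.0229] board [-17.7  86.4] az 1.645 tilt [ 0.0029  0.0028 -1.    ] F [1.5  6.69 4.05] M [ 1.188 -0.382 -0.029] w -0.0002 q [-0.1   0.42 -0.69  0.45  0.   -0.17]
shift_tool_cm [ 0.04 -0.13 -0.11] turn -0.005138657315391093
```

View pics/top3.png

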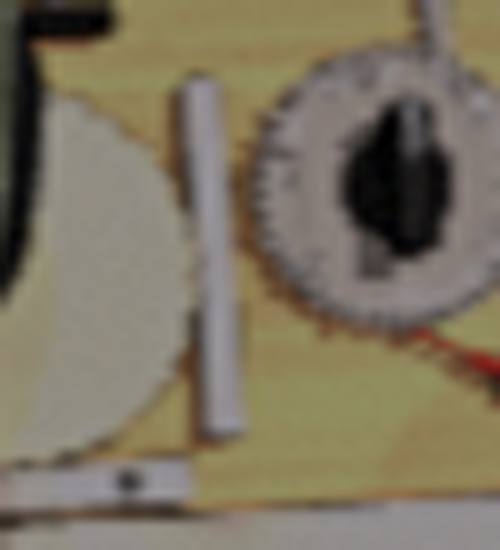

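The disc rim at about (190,270) is almost on the stop face, also at about 190. I'll creep on until it pushes back.

Call:
{"op": "move_arm", "data": {
  "steps": [
    [[-0.05,0,0],0]
  ]
}}

```text
t: 6.6
tcp_pos: [0.4556, 0.0307, 0.0229]
tcp_rot: [-0.0, 0.68, 0.733, 0.002]
force: [1.2, 6.3, 4.0]
width: 0.0003
```

Call:
{"op": "move_arm", "data": {
  "steps": [
    [[-0.05,0,0],0]
  ]
}}

```text
t: 6.68
tcp_pos: [0.4556, 0.0303, 0.0229]
tcp_rot: [-0.0, 0.68, 0.733, 0.002]
force: [1.5, 7.9, 4.8]
width: -0.0002
```

Call:
{"op": "move_arm", "data": {
  "steps": [
    [[-0.04,0,0],0]
  ]
}}

```text
t: 6.77
tcp_pos: [0.4556, 0.0302, 0.0229]
tcp_rot: [-0.001, 0.68, 0.733, 0.002]
force: [1.6, 8.7, 4.3]
width: -0.0003
```

Call:
{"op": "move_arm", "data": {
  "steps": [
    [[-0.04,0,0],0],
    [[0,0,0],0]
  ]
}}

```text
t: 6.93
tcp_pos: [0.4557, 0.0302, 0.0229]
tcp_rot: [-0.001, 0.68, 0.733, 0.003]
force: [1.9, 8.4, 4.7]
width: -0.0001
```

Call:
{"op": "move_arm", "data": {
  "steps": [
    [[0.3,0,0],0],
    [[1.0,0,0],0],
    [[1.5,0,0],0],
    [[0,0,-3.5],0],
    [[0,0,-4],0]
  ]
}}

```text
t: 7.35
tcp_pos: [0.4486, 0.0568, 0.0954]
tcp_rot: [-0.003, 0.68, 0.733, -0.003]
force: [0.7, -0.3, 0.3]
width: 0.0003
```

Call:
{"op": "move_arm", "data": {
  "steps": [
    [[0,0,-4],0],
    [[-3,0,-2],0],
    [[-4,0,0],0],
    [[-4,0,0],0],
    [[-4,0,0],0]
  ],
  "fingers": 0
}}

```text
t: 7.77
tcp_pos: [0.4631, -0.0946, 0.1578]
tcp_rot: [0.001, 0.68, 0.733, -0.0]
force: [0.7, 0.1, -0.1]
width: 0.0607
```

```bash
python3 -c "
from h import *
plan([*b2w(0,-.108),.14],1.65)"
```

```text
t 7.7667 tcp [ 0.4631 -0.0946  0.1578] board [-20.1 -39.6] az 1.645 tilt [-1.4e-03  2.0e-04 -1.0e+00] F [ 0.75  0.06 -0.09] M [ 0.024 -0.077  0.026] w 0.0607 q [-0.36  0.25 -0.5   0.82 -0.   -0.43]
shift_tool_cm [-6.83  2.04  1.79] turn -0.004500805614248371
```

Call:
{"op": "move_arm", "data": {
  "steps": [
    [[-3.4,1.0,0.9],0],
    [[-3.4,1.0,0.9],0],
    [[0,0,0],-0.005],
    [[0,0,0],0],
    [[0,0,0],0]
  ]
}}

```text
t: 8.18
tcp_pos: [0.4872, -0.1591, 0.1386]
tcp_rot: [-0.001, 0.679, 0.734, -0.0]
force: [0.1, 0.2, 0.5]
width: 0.0855
```

Run:
```python
from h import *
plan([*b2w(0,-.108),.044],1.65)
s,c=wrist();f=c['frame'][:,:,::-1].copy()
P=[[*b2w(0,-.108),.076],[*b2w(.023,-.108),.076],[*b2w(-.023,-.108),.076]]
print(proj(c,P).round(0));np.savez('w2.npz',**{k:c[k] for k in c})
cv2.imwrite('pics/w2.png',f)
```

```text
t 8.1833 tcp [ 0.4872 -0.1591  0.1386] board [  -1.1 -105.7] az 1.649 tilt [ 0.0011 -0.0023 -1.    ] F [0.06 0.24 0.51] M [0.04  0.004 0.008] w 0.0855 q [-0.46  0.34 -0.42  0.81 -0.   -0.54]
shift_tool_cm [-0.24  0.14  9.46] turn -0.0013125348513427504
[[310. 211.]
 [310. 244.]
 [310. 177.]]
```

View pics/w2.png

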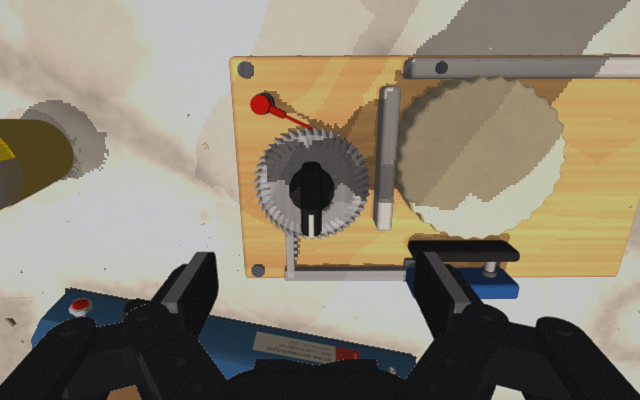

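The disc rim at about (397,165) rests on the stop. The knob bar runs from about (312,163) to (312,236), and the wheel is centred near (313,182). I'll check the wheel and knob centre by casting rays.

Run:
```python
from h import *
c=dict(np.load('w2.npz'))
f=c['frame'];m=cv2.inRange(cv2.cvtColor(f,cv2.COLOR_RGB2HSV),(0,0,0),(180,255,55));m[:140]=0;m[245:]=0;m[:,:280]=0;m[:,345:]=0
n,l,st,ce=cv2.connectedComponentsWithStats(m);print(st[1:],ce[1:])
for n,p,z in[('wheel',(313,182),.034),('barfar',(312,236),.076),('wheelL',(256,182),.034),('wheelR',(370,182),.034),('wheelT',(313,126),.034),('wheelB',(313,238),.034),('stop',(397,165),.036),('boardcorner',(232,56),.012),('boardc2',(245,277),.012)]:
    w=ray(c,p,z)[0];print(n,w.round(4),(w2b(w)*1e3).round(1))
```

```text
[[ 289  161   46   75 2076]
 [ 295  242    1    1    1]] [[311.29913295 192.96483622]
 [295.         242.        ]]
wheel [ 0.4811 -0.1603  0.034 ] [  -7.3 -106.4]
barfar [ 0.5058 -0.1588  0.076 ] [  17.5 -106.9]
wheelL [ 0.4845 -0.2031  0.034 ] [  -7.4 -149.4]
wheelR [ 0.4777 -0.1174  0.034 ] [ -7.3 -63.4]
wheelT [ 0.4394 -0.1635  0.034 ] [ -49.2 -106.3]
wheelB [ 0.5274 -0.1567  0.034 ] [  39.1 -106.6]
stop [ 0.4627 -0.0996  0.036 ] [-20.9 -44.5]
boardcorner [ 0.3959 -0.2267  0.012 ] [ -97.5 -165.9]
boardc2 [ 0.5811 -0.2142  0.012 ] [  88.1 -168.1]
```

```bash
python3 -c "
from h import *
plan([*b2w(-.0035,-.107),.044],1.65)"
```

```text
t 8.2333 tcp [ 0.4873 -0.1586  0.139 ] board [  -1.  -105.3] az 1.65 tilt [ 8.0e-04 -1.8e-03 -1.0e+00] F [-0.38  0.36  0.15] M [ 0.055 -0.005 -0.024] w 0.0854 q [-0.46  0.34 -0.42  0.81 -0.   -0.54]
shift_tool_cm [-0.18 -0.24  9.5 ] turn -0.00030360257582717765
```

Call:
{"op": "move_arm", "data": {
  "steps": [
    [[-0.15,-0.25,2.5],0],
    [[0,0,2.5],0],
    [[0,0,2],0],
    [[0,0,1.5],0],
    [[0,0,1.0],0]
  ],
  "fingers": 0.4
}}

```text
t: 8.65
tcp_pos: [0.4847, -0.1595, 0.0431]
tcp_rot: [-0.001, 0.678, 0.735, -0.0]
force: [0.7, 0.1, 0.3]
width: 0.0512
```

Call:
{"op": "move_arm", "data": {
  "steps": [
    [[0,0,0],0],
    [[0,0,0],0],
    [[0,0,0],0]
  ]
}}

```text
t: 8.9
tcp_pos: [0.4866, -0.1613, 0.0453]
tcp_rot: [0.001, 0.679, 0.734, 0.0]
force: [-0.1, -0.2, 0.5]
width: 0.051
```

```bash
python3 -c "
from h import *
plan([*b2w(-.0035,-.107),.044],1.65)"
```

```text
t 8.9 tcp [ 0.4866 -0.1613  0.0453] board [  -1.9 -107.9] az 1.65 tilt [-8.0e-04  1.2e-03 -1.0e+00] F [-0.08 -0.16  0.52] M [-0.026  0.027  0.029] w 0.051 q [-0.46  0.47 -0.53  0.58 -0.   -0.54]
shift_tool_cm [ 0.09 -0.16  0.13] turn -0.00017593055078801711
```

Call:
{"op": "move_arm", "data": {
  "steps": [
    [[0,-0.1,0.1],0],
    [[0,0,0],0],
    [[0,0,0],0],
    [[0,0,0],0]
  ],
  "fingers": 1,
  "force": 60
}}

```text
t: 9.23
tcp_pos: [0.4866, -0.1623, 0.0463]
tcp_rot: [0.002, 0.679, 0.734, 0.001]
force: [-3.8, 2.7, 20.4]
width: 0.0129
```

```bash
python3 -c "
from h import *
plan([*b2w(-.003,-.108),.044],1.65)"
```

```text
t 9.2333 tcp [ 0.4866 -0.1623  0.0463] board [  -2.  -108.9] az 1.649 tilt [-0.0021  0.0037 -1.    ] F [-3.78  2.74 20.41] M [ 0.61   0.853 -0.008] w 0.0129 q [-0.47  0.46 -0.53  0.58  0.   -0.54]
shift_tool_cm [ 0.09 -0.1   0.23] turn -0.0009240781781287843
```

Call:
{"op": "move_arm", "data": {
  "steps": [
    [[0,0,-0.2],0],
    [[0,0,-0.1],0],
    [[0,0,0],0]
  ]
}}

```text
t: 9.48
tcp_pos: [0.4864, -0.1622, 0.0465]
tcp_rot: [0.001, 0.679, 0.734, 0.001]
force: [5.0, -1.0, -5.5]
width: 0.0131
```

```bash
python3 -c "
from h import *
plan([*b2w(-.003,-.108),.044],1.65)"
```

```text
t 9.4833 tcp [ 0.4864 -0.1622  0.0465] board [  -2.2 -108.8] az 1.649 tilt [-0.001   0.0029 -1.    ] F [ 4.95 -0.97 -5.5 ] M [-0.228 -0.913  0.035] w 0.0131 q [-0.47  0.46 -0.53  0.58  0.   -0.54]
shift_tool_cm [ 0.08 -0.09  0.25] turn -0.0011239671896370318
```

Call:
{"op": "move_arm", "data": {
  "steps": [
    [[0,0.05,0.05],0.1],
    [[0,0,0],0.1],
    [[0,0,0],0]
  ]
}}

```text
t: 9.73
tcp_pos: [0.4864, -0.1623, 0.0464]
tcp_rot: [0.001, 0.749, 0.662, 0.0]
force: [2.0, -2.4, 0.1]
width: 0.0132
```

```bash
cat > r.py <<'E'
from h import *
s=bot.read_state();q=s['tcp_rot'];R=Ro.from_quat([q[1],q[2],q[3],q[0]]).as_matrix();a=np.arctan2(R[1,0],R[0,0])
print('t',s['t'],'turned',round(1.649-a,4),'board',(w2b(s['tcp_pos'])*1e3).round(1),'z',s['tcp_pos'][2].round(4),'F',s['force'].round(1),'Ftool',(R.T@s['force']).round(1),'M',s['wrist_torque'].round(3),'w',round(float(s['width']),4),'tau6',round(float(s['tau'][5]),3))
E
python3 r.py
```

```text
t 9.7333 turned 0.202 board [  -2.2 -108.9] z 0.0464 F [ 2.  -2.4  0.1] Ftool [-2.1  2.3 -0.1] M [-0.321 -0.478  0.044] w 0.0132 tau6 0.683
```

```bash
cat > r.py <<'E'
from h import *
import sys
L=[]
for i in range(int(sys.argv[1])):
    if i: bot.read_camera('wrist')
    s=bot.read_state();q=s['tcp_rot'];R=Ro.from_quat([q[1],q[2],q[3],q[0]]).as_matrix();a=np.arctan2(R[1,0],R[0,0])
    L.append([1.649-a,s['wrist_torque'][2],s['tau'][5],*(R.T@s['force'])])
L=np.array(L)
print('t',s['t'],'board',(w2b(s['tcp_pos'])*1e3).round(1),'z',s['tcp_pos'][2].round(4),'Mz',L[:,1].round(3))
print('mean turn,Mz,tau6,Ftool',L.mean(0).round(3),'sd',L.std(0)[:3].round(3))
E
python3 r.py 6
```

```text
t 9.9833 board [  -2.1 -108.9] z 0.0464 Mz [0.044 0.006 0.03  0.021 0.012 0.057]
mean turn,Mz,tau6,Ftool [ 0.199  0.029  0.164 -2.073  2.513 -1.754] sd [0.001 0.018 0.245]
```

Call:
{"op": "move_arm", "data": {
  "steps": [
    [[0,-0.02,0],0.05],
    [[0,0,0],0.05]
  ]
}}

```text
t: 10.15
tcp_pos: [0.4864, -0.1624, 0.0464]
tcp_rot: [0.001, 0.781, 0.624, 0.0]
force: [2.8, -3.6, 2.0]
width: 0.0132
```

```bash
python3 r.py 6
```

```text
t 10.4 board [  -2.2 -108.9] z 0.0464 Mz [ 0.053  0.009 -0.008 -0.008 -0.044 -0.004]
mean turn,Mz,tau6,Ftool [ 0.3   -0.    -0.012 -2.839  4.235 -2.932] sd [0.002 0.029 0.227]
```

Call:
{"op": "move_arm", "data": {
  "steps": [
    [[-0.03,0.06,-0.03],0.05],
    [[0,0,0],0.05],
    [[0,0,0],0]
  ]
}}

```text
t: 10.65
tcp_pos: [0.4864, -0.1625, 0.0464]
tcp_rot: [0.001, 0.811, 0.585, 0.0]
force: [4.1, -3.3, 3.8]
width: 0.0126
```

```bash
python3 r.py 4
```

```text
t 10.8 board [  -2.2 -109. ] z 0.0464 Mz [-0.041  0.01  -0.03  -0.046]
mean turn,Mz,tau6,Ftool [ 0.398 -0.027  0.09  -2.544  4.526 -3.92 ] sd [0.001 0.022 0.128]
```

Call:
{"op": "move_arm", "data": {
  "steps": [
    [[0,0,0],0.05],
    [[0,0,0],0.05],
    [[0,0,0],0]
  ]
}}

```text
t: 11.05
tcp_pos: [0.4864, -0.1625, 0.0464]
tcp_rot: [0.001, 0.839, 0.543, 0.0]
force: [3.3, -3.9, 3.3]
width: 0.013
```

```bash
python3 r.py 4
```

```text
t 11.2 board [  -2.2 -109. ] z 0.0464 Mz [ 0.024 -0.028  0.006 -0.034]
mean turn,Mz,tau6,Ftool [ 0.499 -0.008  0.084 -1.853  5.004 -3.395] sd [0.001 0.024 0.124]
```

Call:
{"op": "move_arm", "data": {
  "steps": [
    [[-0.02,0.05,0],0.05],
    [[0,0,0],0.05],
    [[0,0,0],0]
  ]
}}

```text
t: 11.45
tcp_pos: [0.4863, -0.1626, 0.0464]
tcp_rot: [0.0, 0.865, 0.501, 0.0]
force: [2.6, -2.9, 4.9]
width: 0.0133
```

```bash
python3 r.py 4
```

```text
t 11.6 board [  -2.3 -109.1] z 0.0464 Mz [ 0.004 -0.056  0.052  0.01 ]
mean turn,Mz,tau6,Ftool [ 5.980e-01  2.000e-03  9.700e-02 -1.630e+00  3.838e+00 -5.132e+00] sd [0.001 0.039 0.137]
```

Call:
{"op": "move_arm", "data": {
  "steps": [
    [[0,0,0],0.05],
    [[0,0,0],0.05],
    [[0,0,0],0]
  ]
}}

```text
t: 11.85
tcp_pos: [0.4863, -0.1626, 0.0464]
tcp_rot: [0.0, 0.889, 0.457, 0.0]
force: [2.0, -2.8, 5.3]
width: 0.0131
```

```bash
python3 r.py 4
```

```text
t 12.0 board [  -2.3 -109.2] z 0.0464 Mz [-0.049 -0.02  -0.028  0.014]
mean turn,Mz,tau6,Ftool [ 0.698 -0.021  0.087 -0.962  3.721 -5.193] sd [0.001 0.023 0.124]
```

Call:
{"op": "move_arm", "data": {
  "steps": [
    [[0,0,0],0.05],
    [[0,0,0],0.05],
    [[0,0,0],0]
  ]
}}

```text
t: 12.25
tcp_pos: [0.4863, -0.1627, 0.0464]
tcp_rot: [0.0, 0.911, 0.412, -0.0]
force: [1.5, -3.2, 5.7]
width: 0.0131
```

```bash
python3 r.py 4
```

```text
t 12.4 board [  -2.4 -109.2] z 0.0464 Mz [-0.03  -0.013 -0.014 -0.016]
mean turn,Mz,tau6,Ftool [ 0.798 -0.018  0.083 -0.917  3.84  -5.568] sd [0.001 0.007 0.124]
```

Call:
{"op": "move_arm", "data": {
  "steps": [
    [[0,0.03,-0.02],0.05],
    [[0,0,0],0.05],
    [[0,0,0],0]
  ]
}}

```text
t: 12.65
tcp_pos: [0.4862, -0.1627, 0.0464]
tcp_rot: [0.0, 0.93, 0.366, -0.0]
force: [2.5, -3.7, 4.6]
width: 0.0131
```

```bash
python3 r.py 4
```

```text
t 12.8 board [  -2.4 -109.3] z 0.0464 Mz [ 0.039 -0.066  0.04   0.035]
mean turn,Mz,tau6,Ftool [ 0.898  0.012  0.109 -1.092  3.896 -5.098] sd [0.001 0.045 0.13 ]
```

Call:
{"op": "move_arm", "data": {
  "steps": [
    [[0,0,0],0.05],
    [[0,0,0],0.05],
    [[0,0,0],0]
  ]
}}

```text
t: 13.05
tcp_pos: [0.4862, -0.1628, 0.0464]
tcp_rot: [0.0, 0.948, 0.319, -0.0]
force: [1.8, -3.5, 5.6]
width: 0.0133
```

```bash
python3 r.py 4
```

```text
t 13.2 board [  -2.4 -109.3] z 0.0464 Mz [ 0.009 -0.035  0.085 -0.029]
mean turn,Mz,tau6,Ftool [ 0.998  0.007  0.086 -0.743  3.891 -5.668] sd [0.001 0.048 0.124]
```

Call:
{"op": "move_arm", "data": {
  "steps": [
    [[0,0,0],0.05],
    [[0,0,0],0.05],
    [[0,0,0],0]
  ]
}}

```text
t: 13.45
tcp_pos: [0.4861, -0.1628, 0.0464]
tcp_rot: [0.0, 0.963, 0.271, -0.0]
force: [1.8, -3.1, 5.9]
width: 0.0129
```

```bash
python3 r.py 4
```

```text
t 13.6 board [  -2.5 -109.3] z 0.0464 Mz [-0.049 -0.017 -0.074 -0.062]
mean turn,Mz,tau6,Ftool [ 1.099 -0.05   0.031 -0.584  3.587 -5.146] sd [0.001 0.021 0.113]
```

Run:
```python
from h import *
s,c=wrist();np.savez('w3.npz',**{k:c[k] for k in c})
t=bot.read_camera('top')
a=cv2.resize(t['frame'][185:270,280:410,::-1],(650,425),interpolation=cv2.INTER_CUBIC)[:, :500]
b=cv2.resize(c['frame'][:,:,::-1],(300,188))
f=np.zeros((600,640,3),np.uint8);f[:188,:300]=b;f[175+0:600,140:640]=a;f[:188,:300]=b
cv2.imwrite('pics/m1.png',f);cv2.imwrite('pics/w3.png',c['frame'][:,:,::-1])
```

```text
(no output)
```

View pics/m1.png

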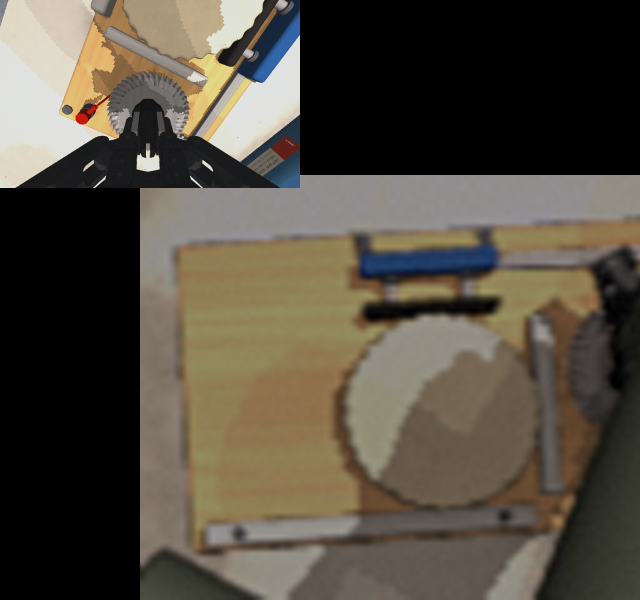

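The jaw has advanced, and its black pad (row ~318) is about at the disc's far rim (row ~313). The disc is still on the stop at column ~540. Contact is near, so I'll use smaller steps.

Call:
{"op": "move_arm", "data": {
  "steps": [
    [[0,0.03,-0.03],0.05],
    [[0,0,0],0],
    [[0,0,0],0]
  ]
}}

```text
t: 13.95
tcp_pos: [0.4861, -0.1628, 0.0464]
tcp_rot: [-0.0, 0.969, 0.248, -0.0]
force: [1.8, -4.2, 3.8]
width: 0.0128
```

```bash
python3 r.py 6
```

```text
t 14.2 board [  -2.5 -109.4] z 0.0464 Mz [0.101 0.038 0.045 0.01  0.051 0.028]
mean turn,Mz,tau6,Ftool [ 1.149  0.046  0.047 -0.441  4.304 -2.894] sd [0.001 0.028 0.004]
```

Call:
{"op": "move_arm", "data": {
  "steps": [
    [[0,0,0],0.05],
    [[0,0,0],0],
    [[0,0,0],0]
  ]
}}

```text
t: 14.45
tcp_pos: [0.4861, -0.1628, 0.0464]
tcp_rot: [0.0, 0.975, 0.223, -0.0]
force: [1.4, -4.7, 1.6]
width: 0.0132
```

```bash
python3 r.py 6
```

```text
t 14.7 board [  -2.5 -109.4] z 0.0465 Mz [0.02  0.012 0.063 0.126 0.025 0.091]
mean turn,Mz,tau6,Ftool [ 1.199  0.056  0.066 -1.72   4.378 -2.193] sd [0.    0.041 0.006]
```

Call:
{"op": "move_arm", "data": {
  "steps": [
    [[0,0,0],0.05],
    [[0,0,0],0],
    [[0,0,0],0]
  ]
}}

```text
t: 14.95
tcp_pos: [0.4861, -0.1628, 0.0464]
tcp_rot: [0.0, 0.98, 0.199, -0.0]
force: [-0.5, -4.3, 1.5]
width: 0.013
```

```bash
python3 r.py 6
```

```text
t 15.2 board [  -2.6 -109.4] z 0.0464 Mz [0.017 0.099 0.085 0.086 0.099 0.069]
mean turn,Mz,tau6,Ftool [ 1.249  0.076  0.073 -2.622  4.198 -1.944] sd [0.    0.028 0.012]
```

Call:
{"op": "move_arm", "data": {
  "steps": [
    [[-0.02,0.03,0],0.05],
    [[0,0,0],0],
    [[0,0,0],0]
  ]
}}

```text
t: 15.45
tcp_pos: [0.486, -0.1629, 0.0464]
tcp_rot: [-0.0, 0.985, 0.175, -0.0]
force: [-1.3, -4.2, 1.5]
width: 0.0132
```

```bash
python3 r.py 6
```

```text
t 15.7 board [  -2.6 -109.4] z 0.0465 Mz [0.059 0.075 0.136 0.088 0.137 0.112]
mean turn,Mz,tau6,Ftool [ 1.299  0.101  0.107 -2.324  2.756 -2.089] sd [0.    0.03  0.003]
```

Call:
{"op": "move_arm", "data": {
  "steps": [
    [[0,0,0],0.05],
    [[0,0,0],0],
    [[0,0,0],0]
  ]
}}

```text
t: 15.95
tcp_pos: [0.486, -0.1629, 0.0464]
tcp_rot: [-0.0, 0.989, 0.15, -0.0]
force: [-2.0, -2.4, 1.7]
width: 0.0128
```

```bash
python3 r.py 8
```

```text
t 16.3 board [  -2.6 -109.4] z 0.0464 Mz [0.047 0.152 0.079 0.145 0.152 0.141 0.144 0.095]
mean turn,Mz,tau6,Ftool [ 1.349  0.119  0.126 -3.26   1.798 -2.364] sd [0.    0.038 0.005]
```

Call:
{"op": "move_arm", "data": {
  "steps": [
    [[-0.03,0.02,0],0.05],
    [[0,0,0],0],
    [[0,0,0],0]
  ]
}}

```text
t: 16.55
tcp_pos: [0.486, -0.1629, 0.0464]
tcp_rot: [-0.001, 0.992, 0.125, -0.0]
force: [-1.3, -1.1, 3.0]
width: 0.0133
```

```bash
python3 r.py 6
```

```text
t 16.8 board [  -2.6 -109.5] z 0.0464 Mz [0.145 0.171 0.15  0.15  0.114 0.118]
mean turn,Mz,tau6,Ftool [ 1.399  0.141  0.146 -1.911 -0.104 -2.154] sd [0.    0.02  0.008]
```

Call:
{"op": "move_arm", "data": {
  "steps": [
    [[0,0,0],0.05],
    [[0,0,0],0],
    [[0,0,0],0]
  ]
}}

```text
t: 17.05
tcp_pos: [0.486, -0.163, 0.0464]
tcp_rot: [-0.0, 0.995, 0.1, -0.0]
force: [-2.7, 0.3, 2.0]
width: 0.013
```

```bash
python3 r.py 8
```

```text
t 17.4 board [  -2.7 -109.5] z 0.0464 Mz [0.17  0.109 0.147 0.17  0.176 0.165 0.155 0.227]
mean turn,Mz,tau6,Ftool [ 1.449  0.165  0.167 -2.179 -1.682 -2.279] sd [0.    0.031 0.006]
```

Call:
{"op": "move_arm", "data": {
  "steps": [
    [[0,0,0],-0.03],
    [[0,0,0],0],
    [[0,0,0],0]
  ]
}}

```text
t: 17.65
tcp_pos: [0.486, -0.163, 0.0464]
tcp_rot: [-0.0, 0.993, 0.114, -0.0]
force: [-2.3, 3.5, 1.2]
width: 0.0132
```

```bash
python3 r.py 5
```

```text
t 17.85 board [  -2.7 -109.5] z 0.0464 Mz [0.215 0.185 0.219 0.165 0.122]
mean turn,Mz,tau6,Ftool [ 1.42   0.181  0.157 -1.674 -4.223 -1.078] sd [0.    0.036 0.009]
```

Call:
{"op": "move_arm", "data": {
  "steps": [
    [[0,0,0],-0.03],
    [[0,0,0],0],
    [[0,0,0],0]
  ]
}}

```text
t: 18.1
tcp_pos: [0.486, -0.163, 0.0465]
tcp_rot: [-0.0, 0.992, 0.129, -0.0]
force: [-2.5, 5.2, 1.0]
width: 0.0134
```

```bash
python3 r.py 5
```

```text
t 18.3 board [  -2.7 -109.5] z 0.0465 Mz [0.236 0.132 0.124 0.084 0.163]
mean turn,Mz,tau6,Ftool [ 1.39   0.148  0.144 -1.29  -4.929 -1.189] sd [0.    0.051 0.005]
```

Call:
{"op": "move_arm", "data": {
  "steps": [
    [[0,-0.04,0],-0.03],
    [[0,0,0],0],
    [[0,0,0],0]
  ]
}}

```text
t: 18.55
tcp_pos: [0.486, -0.163, 0.0464]
tcp_rot: [-0.0, 0.99, 0.143, -0.0]
force: [-2.2, 3.0, -1.2]
width: 0.013
```

```bash
python3 r.py 5
```

```text
t 18.75 board [  -2.6 -109.5] z 0.0465 Mz [ 0.025  0.061 -0.034  0.048 -0.058]
mean turn,Mz,tau6,Ftool [ 1.361  0.008  0.015 -1.123 -3.753  0.575] sd [0.    0.047 0.007]
```

Call:
{"op": "move_arm", "data": {
  "steps": [
    [[0,0,0],-0.03],
    [[0,0,0],0],
    [[0,0,0],0]
  ]
}}

```text
t: 19.0
tcp_pos: [0.486, -0.1629, 0.0465]
tcp_rot: [-0.0, 0.987, 0.158, -0.0]
force: [-1.0, 3.8, -1.7]
width: 0.0131
```

```bash
python3 r.py 5
```

```text
t 19.2 board [  -2.6 -109.5] z 0.0465 Mz [-0.208 -0.215 -0.28  -0.247 -0.199]
mean turn,Mz,tau6,Ftool [ 1.331 -0.23  -0.254  0.069 -4.575  1.59 ] sd [0.    0.03  0.006]
```

The torque collapses near 1.37 rad, so the pawl has caught, with an estimated push of about 10–11 N. I'll relax the wrist to neutral, open and retreat.

Call:
{"op": "move_arm", "data": {
  "steps": [
    [[0,0,0],0.03],
    [[0,0,0],0]
  ]
}}

```text
t: 19.37
tcp_pos: [0.486, -0.163, 0.0465]
tcp_rot: [-0.0, 0.99, 0.144, -0.0]
force: [-2.3, 3.4, -2.8]
width: 0.0132
```

Call:
{"op": "move_arm", "data": {
  "steps": [
    [[0,0,0],0],
    [[0,0,0],0],
    [[0,0,0],0],
    [[0,0,0],0]
  ],
  "fingers": 0.4
}}

```text
t: 19.7
tcp_pos: [0.487, -0.1639, 0.0471]
tcp_rot: [0.001, 0.99, 0.144, 0.001]
force: [0.5, -0.1, 0.6]
width: 0.0513
```

Call:
{"op": "move_arm", "data": {
  "steps": [
    [[0,0,-1],0],
    [[0,0,-2.5],0],
    [[0,0,-4],0],
    [[0,0,-4],0],
    [[0,0,-4],0]
  ]
}}

```text
t: 20.12
tcp_pos: [0.4857, -0.163, 0.2041]
tcp_rot: [0.0, 0.99, 0.144, 0.0]
force: [0.6, -0.6, -0.8]
width: 0.0511
```

Run:
```python
from h import *
plan([*b2w(0,-.3),.2],None)
t=bot.read_camera('top')
cv2.imwrite('pics/top4.png',cv2.resize(t['frame'][185:270,280:410,::-1],None,fx=6,fy=6,interpolation=cv2.INTER_CUBIC))
s,c=wrist();cv2.imwrite('pics/w4.png',c['frame'][:,:,::-1])
```

```text
t 20.1167 tcp [ 0.4857 -0.163   0.2041] board [  -2.9 -109.5] az 0.289 tilt [-0.e+00  4.e-04 -1.e+00] F [ 0.64 -0.6  -0.78] M [-0.011 -0.07   0.006] w 0.0511 q [-0.47  0.28 -0.33  0.96 -0.    0.81]
shift_tool_cm [-3.68 18.69  0.42] turn 0
```

View pics/w4.png

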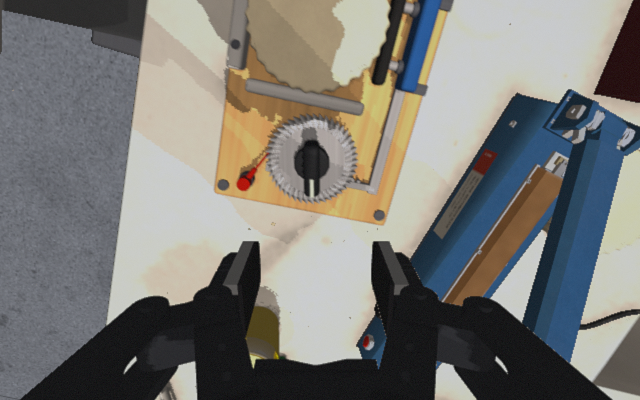

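The disc is against both the stop and the fence with the pad on its rim. The knob stayed at the caught angle (bar vertical at x≈312), the pawl at (245,183) lies on the wheel, and the gripper is clear. I'm handing in.

```bash
python3 -c "
from h import *
print(bot.close_job());s=bot.read_state();print(s['t'],s['force'])"
```

```text
the job is handed in; nothing more can be done
None
the job is handed in; nothing more can be done
```

I slid the disc home, clamped it at an estimated 10–11 N, and handed the job in at about 20 s of the 72 s allowed. No verdict was reported.

- **Sliding the disc:** I pushed it along the board with the shut fingers until it stopped against the end stop. The push was 5–7 N while sliding and about 9 N at contact, well under the 25 N limit.
- **Clamping:** The knob turned freely until about 1.1 rad, then the torque rose steadily to about 0.165 N m at 1.45 rad, roughly 12–13 N. Backing off gently, the torque fell to zero near 1.37 rad, which is where the pawl caught. The 10–11 N comes from that angle and the torque.
- **Last checks:** The final wrist picture shows the disc on the stop and fence, the pad on its rim, the knob still at the caught angle and the gripper clear. The cup, tub and ink bottle were not approached; I did not measure them again.
- **What disagreed:**
  - The top and wrist cameras differed by 3–5 mm on where the knob sits along the board's x. I used a compromise, which left side forces of a few newtons while turning.
  - The first closing on the knob gave a brief 20 N upward force, relieved by easing the arm up.
  - Single torque readings scattered by about 0.03 N m, so the clamp force is good to about 2 N.

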